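# Square up and clamp a stacked embedding mould

## Robot

A 6-joint arm with a two-finger parallel gripper is mounted at the origin on a cart in front of the work surface, level with it; the furniture and walls round the work are solid. World frame = base frame: x ahead of the robot, y to its left, z up, the work surface at z = 0. Lengths are in m, angles in degrees, forces in N, time in s.
With the tool pointing down it reaches from about 0.4 to 0.825 m from the base axis. Payload 7 kg.
Tool frame: the origin (TCP) lies on the front face of the gripper's body, between the roots of the fingers; the fingertips stand 66 mm ahead of it and the grasp point (between the pads) lies 47 mm ahead of it; z points along the fingers, y is the line along which they close (so a half turn about z gives the same grasp; the last joint's range is limited). The gripper opens to 88 mm and grips with 3 to 60 N. Pads are 19 mm wide; open, the fingers measure 130 mm over their backs; the gripper's body (78 mm by 193 mm) begins 47 mm behind the grasp point.
Start: joints at [-48.753, 20.546, 0.682, 0, -70.136, -16.507], TCP at [0.282, -0.613, 0.292] pointing down, gripper open.
Joint ranges: [-176.03, 176.03], [-82.01, 121.73], [-58.28, 71.71], [-173.87, 95.51], [-174.79, -0.11], [-173.66, 173.66]. Speed limits (degrees/s): [136.94, 136.94, 172.46, 180, 180, 180].

## Interface

Orientations are given as [roll, pitch, yaw] about the fixed x, y, z axes, in that order (R = Rz(yaw) Ry(pitch) Rx(roll)).
In Python, from plant import ctrl gives the robot as it stands.
- The arm moves only by the tool send_rows, never from a script. Its argument "deltas" is a list of rows, each a list of 2 entries, a list of its own where there are three numbers: the shift along the tool's x, y, z each as a share of 800 mm, from -1 to 1, then the turn about the tool's z as a share of 90 degrees, from -1 to 1. A call has exactly 5 rows; each row is the pose to reach, as a shift and turn from the pose commanded when the call began, along the tool's axes at that moment; what a row does not reach only later rows make up. A row lasts 1/12 s, in which the tool goes at most 41.7 mm and 7.16 degrees, less where a joint would pass 70% of its speed; a pose out of reach is approached as far as the arm can. A call with a number of a shift or a turn outside -1 to 1 is refused whole. A call with a gripper value outside its range is refused whole. "gripper" is the opening, from 0 (shut) to 1 (fully open), set as the call begins (left out, the last holds). The fingers move at their own pace and stop on an object; the grip force is fixed at half the most. Time passes only in rows, so rows that repeat a pose let the fingers close, or fill a call up. It gives the time, the measured TCP pose, the force, the opening and the grip force at its end, in the units of the state.
- ctrl.get_obs(): the state, without advancing time (a new reading comes with each control period).
- ctrl.snapshot(name): name is "side" or "top" or "wrist"; returns a dict with "color" (420x560x3 uint8, red, green, blue), "vertical_fov" (degrees; the focal length in pixels is half the picture's height over the tangent of half this angle, whatever the lens; pixels are square), "cx", "cy" (the principal point, pixels), "rvec" (rotation vector, rad) and "tvec" (3), from world to camera coordinates, as OpenCV has them. Camera axes: x right, y down, z forward; pixel columns grow to the right and rows downward; lengths in m; the calibration is good to about 2 mm. A picture is of the moment at which its call begins. There is no depth.
- ctrl.close_job(): hands the job in; it is judged then, once.
Trained networks look in a picture, given as the dict that the camera call returned (one of the last four; its "shot" number tells which), for a name from the list of things; names that differ only in an ending like _2 or _b are one class to them, and where a whole thing is asked for, a point or a joint stands for the part that bears it (a point fixed in the world has none). Each returns a list of dicts, best first, with "conf" (0 to 1); they miss things now and then, are a little off and sometimes report something else, mostly with a low value. They report only what shows in the picture. A call takes as long as a camera call. They do not tell look-alikes from the thing itself.
- ctrl.boxes_of(picture, thing): "xy" ([column, row] as shares, 0 to 1, of the picture: columns of its width, rows of its height, amid what is visible of it).
- ctrl.cut_out(picture, thing): "pixels" (420x560 bool, what is visible of it) and "xy" ([column, row] as shares, 0 to 1, of the picture: columns of its width, rows of its height, amid what is visible of it).
The state is a dict: "clock": time; "joint_pos": joint angles; "qvel": joint speeds; "tau": joint torques, N m; "tool_pos": TCP position; "orientation": TCP orientation; "force": force on the tool from outside, world axes, zero at the start; "moment": the same for the moment, N m; "opening": finger opening in m; "gripper_force": force on a finger pad.
Only numpy, scipy, OpenCV 4.12 (cv2) and the standard library are available. Lean on these libraries where they do the work, as an engineer would, in place of code of your own. Each camera call takes 0.05 s, during which the arm holds its last target. There are 200 camera calls.

## Task

Build up the large embedding mould in its clamping jig: lay the thick white frame from the bench flat on the aluminium plate and thin white frame that lie loosely in the jig, its long side along theirs. Push all three sheets home against both fences, so that their edges are flush and the cavity wall has no step, then throw the clamp's red handle right over to its stop, so that the pressure bar locks down on the stack. Leave the brown bottle and the beaker behind the jig standing where they are.

Things in the scene. Friction and masses are not known exactly. Their poses are not given: they have to be found in the camera images.
- jig: Stacking jig, fixed: blue board 12 mm thick, 122 x 250 mm, two fences, a toggle clamp. Origin on the bench under the middle of where the squared stack belongs; x points to the back fence, y to the side fence. Sheets lie on the board, 12 mm above the bench. The -x and -y sides are open; the board ends at x = -57 and y = -85 mm.
- back_fence (a point): Middle of the top edge of the back fence's face: an aluminium bar along the jig's y, 100 mm long, 12 mm thick, its top 36 mm above the bench. Its face is at x = +32 mm of the jig and looks to -x; the long sides of the sheets belong against it.
- side_fence (a point): Middle of the top edge of the side fence's face: an aluminium bar along the jig's x, 44 mm long, 10 mm thick, its top 36 mm above the bench. Its face is at y = +60 mm of the jig and looks to -y; the short sides of the sheets belong against it.
- base_plate_mid (a point): Centre of the loose solid aluminium base plate, 64 mm (its x) x 120 mm (its y) x 8 mm, lying on the jig's board, bottom of the stack, some 8 to 14 mm short of both fences and slightly turned. 0.16 kg.
- lower_frame_mid (a point): Centre of the loose thin white plastic frame, 64 mm (its x) x 120 mm (its y) x 8 mm, window 32 x 84 mm, lying on the base plate (its top is 28 mm above the bench), also short of the fences and slightly turned. 0.06 kg.
- upper_frame_mid (a point): Centre, half-way up, of the loose thick white plastic frame, 64 mm (its x) x 120 mm (its y) x 12 mm, window 32 x 84 mm (long rails 16 mm wide, end rails 18 mm), lying flat on the bench to the right. About 0.09 kg. It is the same either way round. In the finished stack its top is 40 mm above the bench.
- clamp_handle (a joint): Turn of the clamp's handle, rad: 0 open (leaning 0.69 rad outward, to the jig's +y, from upright), 1.39 closed (at its stop, leaning 0.70 rad inward, to -y). Friction 0.15 N m. A linkage swings the arm down, slowly at the last; the sprung bar then presses on both long rails with about 5 N. The toggle passes dead centre at 1.35 and locks; let go just before, it springs back.
- handle_grip (a point): Middle of the red plastic grip of the clamp's handle, where to take it: 18 mm thick, 80 mm from the handle's hinge; the grip runs from 38 to 111 mm from the hinge.
- clamp_hinge (a point): The handle's hinge, beyond the side fence, at x = 0, y = 141 mm, z = 79 mm of the jig; its axis lies along the jig's x. While open the arm stands upright, up to 175 mm above the bench, just beyond the side fence. The clamp's foot covers y = 84 to 158 mm. A push of 5 to 12 N towards the jig's -y on the outer side of the grip closes the clamp.
- clamp_bar: The clamp's pressure bar, 58 x 14 x 10 mm with a rubber face, sprung, on the end of the arm; when closed it lies across the middle of the stack along the jig's x. Origin at the middle of its rubber face.
- upper_frame: The thick white frame; origin at the centre of its underside.
- bottle: Brown dropper bottle, 33 mm across, 100 mm high, standing behind the jig to the right, origin at its foot. Leave it standing there.
- beaker: Small glass beaker, 52 mm across, 72 mm high, standing behind the jig, origin at its foot. Leave it standing there.
There are look-alikes about, which are no part of the job. What is shaped like the part that bears base_plate_mid but pink or yellow is not meant.

How it is judged:
By the outcome, as a careful person would: the job done as asked, in the order asked, and still so for the second after the job is handed in, with the robot touching nothing.
It also fails if it takes over 72 s, if anything falls off the work surface, if the arm or the gripper's body presses on something with over 40 N, if the wrist force passes 120 N, or if a joint passes its speed limit or range.

## Working session

There is one attempt and no reset: what is moved stays moved. The work goes in short steps, Python scripts to look and compute and a tool call to move; the robot and the scene stay as the last step left them, time stands still between calls to the robot, and variables do not carry over. Pictures are saved under pics/ and viewed, at most 10 in all, crops included, and the job is handed in when it is done.

Besides the shell and the picture viewer there is one more tool, called after "Request:" as a command line: name --argument value ..., lists and objects as JSON in quotes. send_rows: Moves the arm, as the interface text tells. Shift numbers are shares of 800 mm and turn numbers shares of 90 degrees, none past 1 either way. Its arguments: {"type":"object","properties":{"deltas":{"type":"array","items":{"type":"array"}},"gripper":{"type":"number"}},"required":["deltas"]}

```bash
ls; mkdir -p pics; cat > h.py <<'E'
import numpy as np, cv2
from plant import ctrl
from scipy.spatial.transform import Rotation as Ro
def cam(p):
    f=210/np.tan(np.radians(p["vertical_fov"])/2)
    K=np.array([[f,0,p["cx"]],[0,f,p["cy"]],[0,0,1.]])
    R=cv2.Rodrigues(np.array(p["rvec"],float))[0]; t=np.array(p["tvec"],float).ravel()
    return K,R,t
def back(p,uv,z):
    K,R,t=cam(p); uv=np.atleast_2d(uv).astype(float)
    d=(np.linalg.inv(K)@np.c_[uv,np.ones(len(uv))].T).T@R
    o=-R.T@t
    return o+d*((z-o[2])/d[:,2])[:,None]
def proj(p,X):
    K,R,t=cam(p); c=np.atleast_2d(X)@R.T+t
    q=c@K.T; return q[:,:2]/q[:,2:]
def save(p,n,crop=None,s=1):
    im=p["color"][:,:,::-1]
    if crop: im=im[crop[1]:crop[3],crop[0]:crop[2]]
    cv2.imwrite("pics/"+n,cv2.resize(im,None,fx=s,fy=s,interpolation=cv2.INTER_CUBIC))
E
python3 - <<'E'
from h import *
import pickle
o=ctrl.get_obs(); print(o)
ps={n:ctrl.snapshot(n) for n in("side","top")}
pickle.dump(ps,open("p0.pkl","wb"))
im=np.hstack([ps["top"]["color"],ps["side"]["color"]])[:,:,::-1]
for n in ps:
    save(ps[n],n+"0.png",s=1.42)
    K,R,t=cam(ps[n]); print(n,K[0,0],-R.T@t)
    for th in("back_fence","side_fence","base_plate_mid","lower_frame_mid","upper_frame_mid","handle_grip","clamp_hinge","bottle","beaker","jig"):
        for d in ctrl.boxes_of(ps[n],th)[:3]:
            uv=np.array(d["xy"])*[560,420]; print(n,th,round(d["conf"],2),uv.round(0),back(ps[n],uv,.03).round(3))
E
```

```text
pics
{'clock': 0.0, 'joint_pos': array([-4.87545945e+01,  2.05908192e+01,  6.34211246e-01, -1.96784950e-02,
       -7.01363377e+01, -1.65062919e+01]), 'qvel': array([ 0.02733278, -0.00495247, -0.05208162, -0.08171671, -0.05764195,
        0.0172278 ]), 'tau': array([ 2.57802158e-04, -5.82718098e+01,  2.93056977e+01,  6.99683100e+00,
        6.87731575e-03, -1.87558030e-04]), 'tool_pos': array([ 0.28229524, -0.612716  ,  0.29123427]), 'orientation': array([ 1.79905628e+02, -8.67353944e-03, -1.55267581e+02]), 'force': array([ 0.13284238,  0.81991245, -0.28325584]), 'moment': array([-0.04983003,  0.00049345, -0.03237378]), 'gripper_force': 0.0, 'opening': 0.0874063989395484}
side 404.3863805973322 [ 0.9350823  -0.34059341  0.95308493]
side back_fence 0.72 [286. 198.] [[0.523 0.095 0.03 ]]
side back_fence 0.68 [310. 154.] [[0.461 0.252 0.03 ]]
side side_fence 0.66 [284. 198.] [[0.52 0.09 0.03]]
side side_fence 0.36 [205. 280.] [[ 0.558 -0.212  0.03 ]]
side base_plate_mid 0.8 [183. 222.] [[ 0.393 -0.155  0.03 ]]
side base_plate_mid 0.76 [256. 210.] [[0.495 0.008 0.03 ]]
side base_plate_mi
[... 935 characters left out ...]
62 [247. 221.] [[0.519 0.116 0.03 ]]
top base_plate_mid 0.79 [283. 234.] [[0.485 0.021 0.03 ]]
top base_plate_mid 0.73 [175. 192.] [[0.593 0.305 0.03 ]]
top base_plate_mid 0.6 [348. 273.] [[ 0.383 -0.147  0.03 ]]
top lower_frame_mid 0.68 [281. 241.] [[0.466 0.027 0.03 ]]
top upper_frame_mid 0.93 [369. 211.] [[ 0.545 -0.203  0.03 ]]
top handle_grip 0.72 [207. 223.] [[0.514 0.22  0.03 ]]
top clamp_hinge 0.98 [248. 222.] [[0.516 0.112 0.03 ]]
top clamp_hinge 0.69 [284. 235.] [[0.481 0.018 0.03 ]]
top bottle 0.73 [370. 221.] [[ 0.518 -0.205  0.03 ]]
top bottle 0.55 [314. 156.] [[ 0.689 -0.06   0.03 ]]
top beaker 0.7 [274. 136.] [[0.743 0.045 0.03 ]]
top jig 0.64 [251. 219.] [[0.524 0.104 0.03 ]]
```

```bash
python3 - <<'E'
from h import *
import pickle
ps=pickle.load(open("p0.pkl","rb"))
save(ps["top"],"topc.png",(150,100,420,300),2.9)
E
```

```text
(no output)
```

View pics/side0.png

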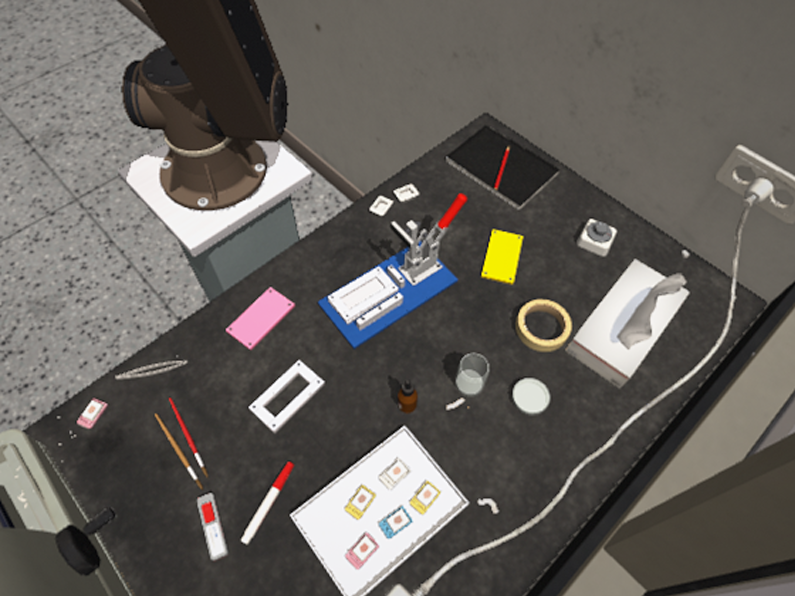

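View pics/topc.png

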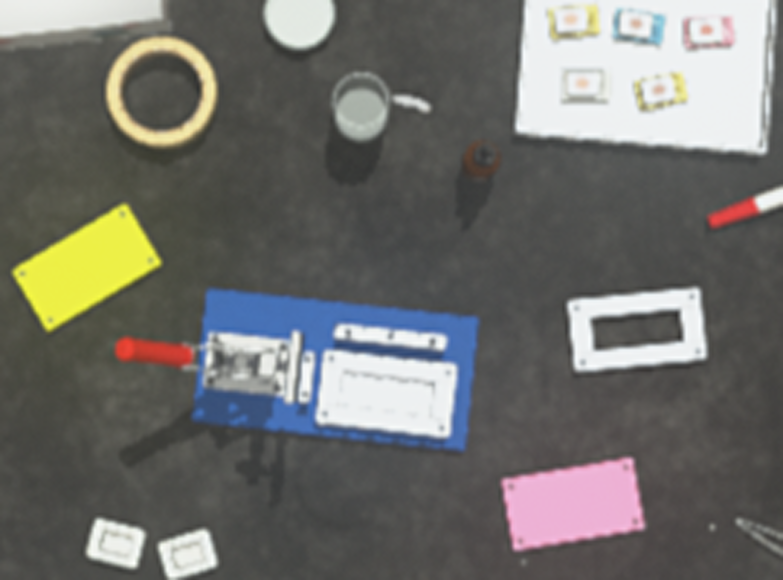

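The side view shows the thick white frame at (201,278). The top view shows it at (370,214), with the jig and its loose stack near (283,234). Possible mix-ups in the top view are the yellow plate (180,192), the pink plate (348,273) and the small white frames (190,287) and (215,291). Only the large windowed frame at (370,214) fits the description. Next I'll fit rectangles.

```bash
cat >> h.py <<'E'
def rect(p,mask,z):
    n,l,st,_=cv2.connectedComponentsWithStats(mask.astype(np.uint8))
    k=1+np.argmax(st[1:,4]); c=max(cv2.findContours((l==k).astype(np.uint8),cv2.RETR_EXTERNAL,cv2.CHAIN_APPROX_NONE)[0],key=len)[:,0,:]
    X=back(p,c,z)[:,:2]
    (cx,cy),(w,h),a=cv2.minAreaRect((X*1000).astype(np.float32))
    if w>h: w,h,a=h,w,a+90   # w short; a = angle of short side
    a=(a+90)%180-90
    return np.array([cx/1000,cy/1000]),w,h,a
E
python3 - <<'E'
from h import *
import pickle
ps=pickle.load(open("p0.pkl","rb"))
for n in ps:
    p=ps[n]; im=p["color"].astype(int); r,g,b=im[...,0],im[...,1],im[...,2]
    hsv=cv2.cvtColor(p["color"],cv2.COLOR_RGB2HSV)
    blue=(hsv[...,0]>100)&(hsv[...,0]<125)&(hsv[...,1]>120)
    if n=="top": blue[:180]=0
    bl=cv2.morphologyEx(blue.astype(np.uint8),cv2.MORPH_CLOSE,np.ones((9,9)))
    c,w,h,a=rect(p,bl,.012); print(n,"board",c.round(4),w,h,a)
    # jig origin: board middle is at x=+4,y=+40
    ax=np.array([np.cos(np.radians(a)),np.sin(np.radians(a))]); ay=np.array([-ax[1],ax[0]])
    J=c-.004*ax-.040*ay; print(" jig origin",J.round(4),"yaw",a)
    for nm,uv,z in(("frame",(370,214) if n=="top" else (201,278),.012),("lower",(283,234) if n=="top" else (255,203),.028)):
        m=(im.min(2)>150); 
        box=np.zeros_like(m); box[uv[1]-32:uv[1]+32,uv[0]-32:uv[0]+32]=1
        if nm=="lower":
            P=back(p,np.argwhere(np.ones_like(m))[:,::-1],z)[:,:2]-J
            u=P@ax; v=P@ay; box=((u>-.06)&(u<.031)&(v<.058)&(v>-.1)).reshape(m.shape)
        c,w,h,a2=rect(p,m&box.astype(bool),z); d=c-J
        print(" ",nm,c.round(4),round(w,1),round(h,1),round(a2,2),"in jig mm",(d@ax*1e3).round(1),(d@ay*1e3).round(1),round(a2-a,2))
E
```

```text
side board [0.5057 0.0624] 124.5944595336914 250.51324462890625 -6.237762451171875
 jig origin [0.4974 0.0231] yaw -6.237762451171875
  frame [ 0.5411 -0.2118] 66.0 120.6 5.58 in jig mm 68.9 -228.7 11.82
  lower [0.4888 0.016 ] 77.9 121.6 -6.64 in jig mm -7.8 -8.0 -0.41
top board [0.503  0.0684] 122.11355590820312 248.7676544189453 -6.266716003417969
 jig origin [0.4946 0.029 ] yaw -6.266716003417969
  frame [ 0.539  -0.2076] 65.6 121.5 5.54 in jig mm 69.9 -230.4 11.81
  lower [0.481  0.0215] 66.7 121.9 -6.38 in jig mm -12.8 -9.0 -0.11
```

Request:
send_rows --deltas '[[[-0.044,0.026,0],0],[[-0.088,0.052,0],0],[[-0.132,0.078,0],0],[[-0.176,0.104,0],0],[[-0.22,0.13,0],0]]' --gripper 1

```text
clock: 1.52
tool_pos: [0.3994, -0.4434, 0.2923]
orientation: [-180.0, 0.0, -155.3]
force: [1.4, -0.3, -0.2]
opening: 0.0876
gripper_force: 0.0
```

Request:
send_rows --deltas '[[[-0.044,0.026,0],0],[[-0.088,0.052,0],0],[[-0.132,0.078,0],0],[[-0.176,0.104,0],0],[[-0.22,0.13,0],0]]'

```text
clock: 1.93
tool_pos: [0.5159, -0.2749, 0.2926]
orientation: [-180.0, 0.0, -155.3]
force: [0.7, 0.2, -0.5]
opening: 0.0873
gripper_force: 0.0
```

Request:
send_rows --deltas '[[[-0.02,0.012,0.01],0.06],[[-0.04,0.024,0.02],0.12],[[-0.056,0.032,0.03],0.18],[[-0.056,0.032,0.039],0.213],[[-0.056,0.032,0.039],0.213]]'

```text
clock: 2.35
tool_pos: [0.545, -0.2337, 0.2594]
orientation: [179.9, -0.1, -174.5]
force: [-0.8, -0.6, 0.5]
opening: 0.0874
gripper_force: 0.0
```

```bash
cat >> h.py <<'E'
def go(x,y,z,yaw):
    o=ctrl.get_obs(); T=np.array(o["tool_pos"]); R=Ro.from_euler("xyz",[180,0,o["orientation"][2]],degrees=True).as_matrix()
    d=R.T@(np.array([x,y,z])-T); dy=(yaw-o["orientation"][2]+180)%360-180
    print("shares",(d/.8).round(4),"turn",round(-dy/90,4),"from",T.round(4),round(o["orientation"][2],2))
E
python3 - <<'E'
from h import *
p=ctrl.snapshot("wrist"); save(p,"w1.png",s=1.42)
K,R,t=cam(p); print(K[0,0],-R.T@t)
im=p["color"].astype(int); m=im.min(2)>150
print(proj(p,[[.54,-.21,.012],[.495,.027,.04]]))
c,w,h,a=rect(p,m,.012); print(c.round(4),w,h,a)
E
```

```text
357.31679111664164 [ 0.46649567 -0.24024842  0.35154714]
[[304.9517265  182.99741223]
 [581.02341133 165.58137077]]
[ 0.7334 -0.2139] 59.986263275146484 233.53306579589844 5.56839656829834
```

View pics/w1.png

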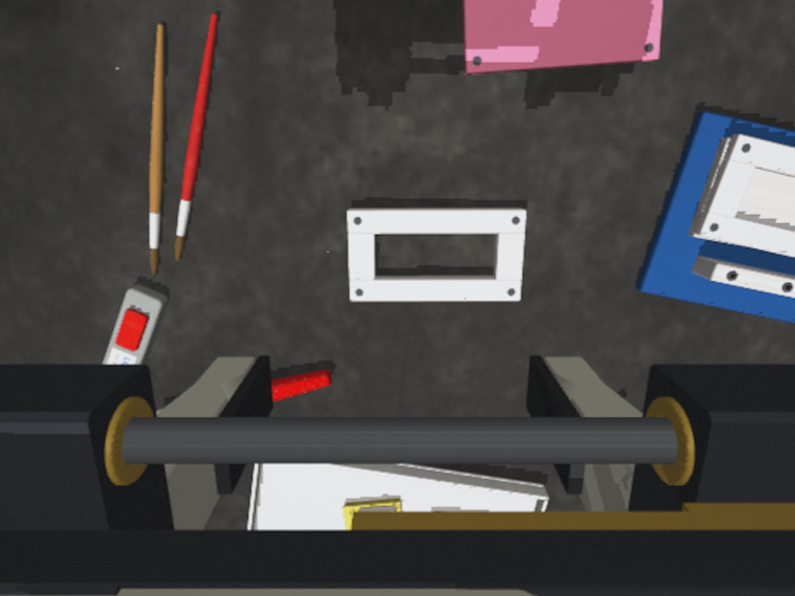

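The wrist view shows the thick frame at about (307,179) with its long side in line with the fingers. The jig is at the right edge and the white tray is at the bottom.

```bash
python3 - <<'E'
from h import *
p=ctrl.snapshot("wrist")
im=p["color"].astype(int); m=im.min(2)>150
b=np.zeros_like(m); b[130:225,230:385]=1
c,w,h,a=rect(p,m&b,.012); print(c.round(4),w,h,a)
a=np.radians(a); g=c-.051*np.array([-np.sin(a),np.cos(a)]); print("grip",g.round(4))
yaw=-180+np.degrees(a)
go(g[0],g[1],.068,yaw)
E
```

```text
[ 0.5369 -0.2089] 63.3702392578125 119.675048828125 5.70807409286499
grip [ 0.542  -0.2596]
shares [ 0.0068 -0.0305  0.2412] turn -0.0 from [ 0.545  -0.2348  0.261 ] -174.29
```

Request:
send_rows --deltas '[[[0.003,-0.015,0.045],0],[[0.006,-0.03,0.09],0],[[0.006,-0.03,0.135],0],[[0.006,-0.03,0.18],0],[[0.006,-0.03,0.21],0]]' --gripper 0.6

```text
clock: 2.87
tool_pos: [0.5413, -0.2599, 0.0906]
orientation: [180.0, -0.1, -174.4]
force: [-0.3, -0.3, -0.2]
opening: 0.0598
gripper_force: 0.0
```

Request:
send_rows --deltas '[[[0,0,0.01],0],[[0,0,0.02],0],[[0,0,0.03],0],[[0,0,0.03],0],[[0,0,0.03],0]]'

```text
clock: 3.28
tool_pos: [0.5433, -0.2594, 0.0701]
orientation: [-180.0, 0.1, -174.4]
force: [0.2, -1.0, 0.2]
opening: 0.0522
gripper_force: 0.0
```

Request:
send_rows --deltas '[[[0,0,0],0],[[0,0,0],0],[[0,0,0],0],[[0,0,0],0],[[0,0,0],0]]' --gripper 0.0

```text
clock: 3.7
tool_pos: [0.5428, -0.2592, 0.0693]
orientation: [-180.0, 0.0, -174.4]
force: [1.0, 0.5, 0.2]
opening: 0.0244
gripper_force: 0.0
```

Request:
send_rows --deltas '[[[0,0,0],0],[[0,0,0],0],[[0,0,0],0],[[0,0,0],0],[[0,0,0],0]]'

```text
clock: 4.12
tool_pos: [0.5427, -0.2591, 0.0691]
orientation: [-180.0, 0.0, -174.4]
force: [-0.1, 0.7, 3.5]
opening: 0.0174
gripper_force: 30.0
```

Request:
send_rows --deltas '[[[0,0,-0.02],0],[[0,0,-0.05],0],[[0,0,-0.09],0],[[0,0.03,-0.13],0],[[0,0.06,-0.16],0]]'

```text
clock: 4.53
tool_pos: [0.5381, -0.2118, 0.1988]
orientation: [-180.0, 0.1, -174.5]
force: [0.3, 0.5, -0.7]
opening: 0.0174
gripper_force: 30.0
```

Request:
send_rows --deltas '[[[0.003,0.03,-0.02],0.04],[[0.007,0.06,-0.04],0.08],[[0.01,0.09,-0.054],0.12],[[0.013,0.103,-0.054],0.132],[[0.013,0.103,-0.054],0.132]]'

```text
clock: 4.95
tool_pos: [0.5192, -0.1286, 0.241]
orientation: [179.9, 0.1, 173.7]
force: [0.3, -0.2, 0.3]
opening: 0.0177
gripper_force: 30.0
```

```bash
python3 - <<'E'
from h import *
import pickle
p=ctrl.snapshot("wrist"); save(p,"w2.png",s=1.42); pickle.dump(p,open("w2.pkl","wb"))
o=ctrl.get_obs(); print(o["tool_pos"],o["orientation"],o["opening"],o["force"])
J=np.array([.4955,.027]);a=np.radians(-6.27);ax=np.array([np.cos(a),np.sin(a)]);ay=np.array([-ax[1],ax[0]])
for n,x,y,z in(("bfL",32,50,36),("bfR",32,-50,36),("corner",-57,-85,12),("corner2",65,-85,12),("sf",0,60,36)):
    print(n,proj(p,np.r_[J+(x*ax+y*ay)/1e3,z/1e3]).round(1)*1.42)
E
```

```text
[ 0.51933988 -0.12948924  0.24039856] [1.79976462e+02 3.07035419e-02 1.73812519e+02] 0.01747555656519103 [-0.04768189 -0.20408233 -0.93298355]
bfL [[734.566 264.83 ]]
bfR [[567.858 264.688]]
corner [[510.774 109.34 ]]
corner2 [[498.846 304.59 ]]
sf [[762.256 211.154]]
```

View pics/w2.png

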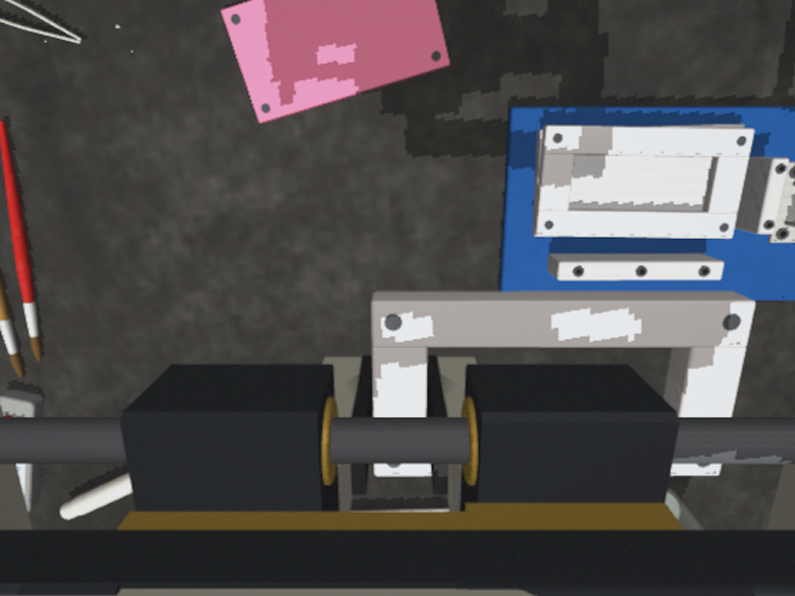

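The wrist view shows the held frame level at the lower middle and the jig at upper right. The loose stack spans (540–752, 126–237) in the scaled picture, the back fence (550–722, 255–279), and the side fence starts near (770,160–240).

```bash
python3 - <<'E'
from h import *
import pickle
p=pickle.load(open("w2.pkl","rb"))
J=np.array([.4955,.027]);a=np.radians(-6.27);ax=np.array([np.cos(a),np.sin(a)]);ay=np.array([-ax[1],ax[0]])
def j(uv,z):
    d=back(p,np.array(uv)/1.42,z)[:,:2]-J; return np.c_[d@ax,d@ay].round(4)*1e3
print("lower",j([(545,125),(754,128),(736,237),(537,236)],.028))
print("bf top edge",j([(558,263),(722,261)],.036), "sf",j([(772,160),(766,240)],.036),"board",j([(511,108),(500,298)],.012))
print("held centre", j([(394,321),(733,321)],.185))
save(p,"w2c.png",(350,60,560,220),3.7)
E
```

```text
lower [[-47.7 -68.2]
 [-46.2  51.1]
 [ 16.6  53. ]
 [ 16.1 -67.7]]
bf top edge [[ 31.  -56. ]
 [ 29.7  42.1]] sf [[-28.8  59.5]
 [ 17.   65.7]] board [[-57.8 -84.9]
 [ 60.4 -84.5]]
held centre [[  14.4 -152.8]
 [  14.4  -48. ]]
```

View pics/w2c.png

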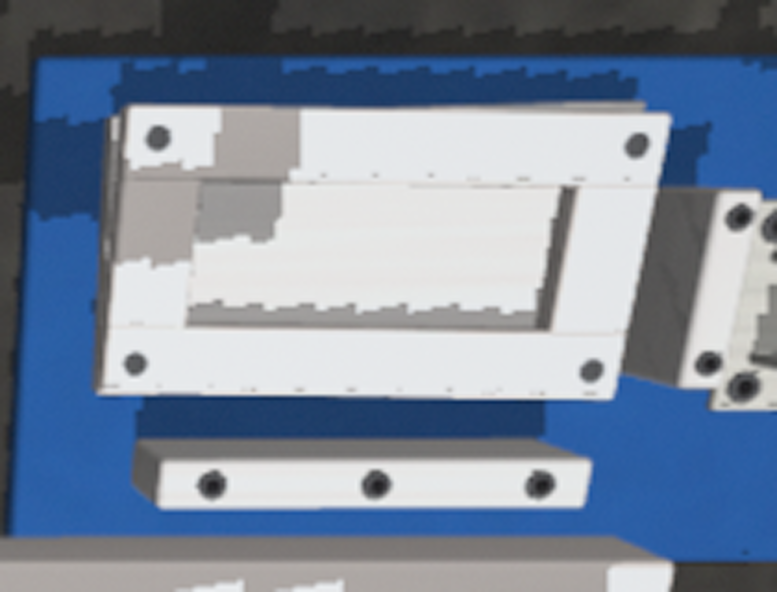

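Request:
send_rows --deltas '[[[0.02,0.035,0],0],[[0.04,0.07,0],0],[[0.063,0.1,0.02],0],[[0.063,0.117,0.055],0],[[0.063,0.117,0.09],0]]'

```text
clock: 5.42
tool_pos: [0.4802, -0.0304, 0.168]
orientation: [179.9, 0.2, 173.8]
force: [1.1, -0.3, -0.8]
opening: 0.0176
gripper_force: 30.0
```

Request:
send_rows --deltas '[[[0,0,0.03],0],[[0,0,0.06],0],[[0,0,0.075],0],[[0,0,0.082],0],[[0,0,0.088],0]]'

```text
clock: 5.83
tool_pos: [0.4796, -0.0326, 0.0968]
orientation: [-179.9, -0.1, 173.7]
force: [-11.8, -2.4, 39.2]
opening: 0.0179
gripper_force: 30.0
```

```bash
python3 - <<'E'
from h import *
import pickle
p=ctrl.snapshot("wrist"); save(p,"w3.png",s=1.42)
o=ctrl.get_obs(); print(o["tool_pos"],o["orientation"],o["opening"],o["force"])
go(.4791,-.0306,.098,173.73)
E
```

```text
[ 0.47982787 -0.03251738  0.09709573] [-1.79928494e+02 -8.72822905e-02  1.73705479e+02] 0.01754663867898997 [-0.30070986 -1.09751516 -0.81208806]
shares [ 0.0012  0.0023 -0.0011] turn -0.0003 from [ 0.4798 -0.0325  0.0971] 173.71
```

View pics/w3.png

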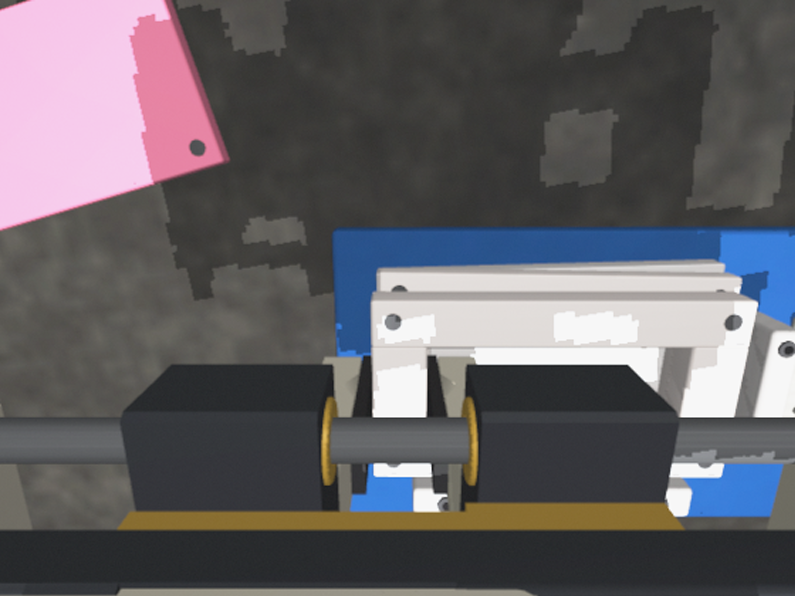

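The wrist view shows the thick frame lying over the lower frame inside the fences. Its near rail is at v≈295, slightly nearer the back fence than the lower frame at v≈270. I'll release it.

Request:
send_rows --deltas '[[[0,0,0],0],[[0,0,0],0],[[0,0,0],0],[[0,0,0],0],[[0,0,0],0]]' --gripper 0.45

```text
clock: 6.3
tool_pos: [0.4801, -0.0318, 0.0982]
orientation: [180.0, 0.1, 173.7]
force: [-0.4, -0.3, -0.8]
opening: 0.0384
gripper_force: 0.0
```

Request:
send_rows --deltas '[[[0,0,-0.01],0],[[0,0,-0.04],0],[[0,0,-0.08],0],[[0,0,-0.12],0],[[0,0,-0.16],0]]'

```text
clock: 6.72
tool_pos: [0.4794, -0.032, 0.228]
orientation: [-180.0, 0.0, 173.7]
force: [1.3, 0.3, -0.7]
opening: 0.0396
gripper_force: 0.0
```

```bash
python3 - <<'E'
from h import *
p=ctrl.snapshot("wrist"); save(p,"w4.png",s=1.42)
o=ctrl.get_obs(); print(o["tool_pos"],o["orientation"],o["opening"],o["force"],o["joint_pos"])
E
```

```text
[ 0.48237823 -0.03165544  0.23445551] [179.89482293   0.52364982 173.78234815] 0.0394878400333547 [4.08042065 0.25841569 7.46659624] [  19.71578263    4.8679303   -28.02971722    0.16103416  -56.585539
 -116.02102779]
```

View pics/w4.png

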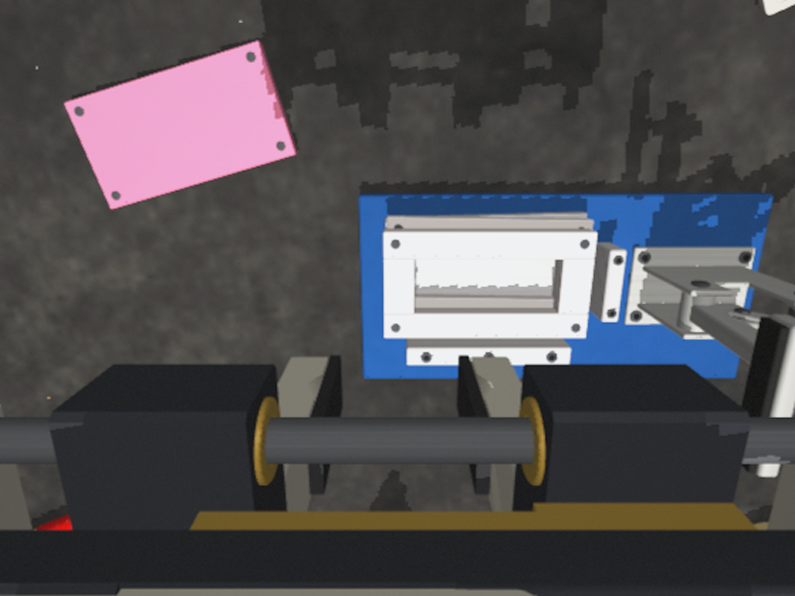

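The wrist view shows the thick frame lying flat at (384–598, 232–338), parallel to the fences, with the clamp open to the right. Next I'll turn the tool a quarter and take it to the -x side.

Request:
send_rows --deltas '[[[0.02,0.015,0],-0.078],[[0.04,0.03,0],-0.156],[[0.06,0.045,0],-0.234],[[0.08,0.06,0],-0.312],[[0.0875,0.0675,0],-0.39]]' --gripper 0

```text
clock: 7.18
tool_pos: [0.4145, 0.0301, 0.2264]
orientation: [180.0, 0.1, -150.8]
force: [1.0, 0.1, -0.0]
opening: 0.0117
gripper_force: 0.0
```

Request:
send_rows --deltas '[[[0,0,0],-0.078],[[0,0,0],-0.156],[[0,0,0],-0.234],[[0,0,0],-0.312],[[0,0,0],-0.39]]'

```text
clock: 7.6
tool_pos: [0.4161, 0.0296, 0.2265]
orientation: [-180.0, 0.0, -115.7]
force: [0.3, -0.4, 0.3]
opening: 0.0006
gripper_force: 0.0
```

Request:
send_rows --deltas '[[[0,0,0],-0.078],[[0,0,0],-0.156],[[0,0,0],-0.22],[[0,0,0],-0.22],[[0,0,0],-0.22]]'

```text
clock: 8.02
tool_pos: [0.4161, 0.0295, 0.2262]
orientation: [-180.0, 0.0, -96.5]
force: [0.5, 0.1, 0.6]
opening: 0.0003
gripper_force: 0.0
```

```bash
cat >> h.py <<'E'
J=np.array([.4955,.027]);_a=np.radians(-6.27);ax=np.array([np.cos(_a),np.sin(_a)]);ay=np.array([-ax[1],ax[0]])
def jw(x,y): return J+(x*ax+y*ay)/1e3
E
python3 - <<'E'
from h import *
o=ctrl.get_obs(); print(o["tool_pos"],o["orientation"],o["opening"],o["force"],o["joint_pos"],o["clock"])
d=(o["tool_pos"][:2]-J)*1e3; print("jig",d@ax,d@ay)
go(*jw(-78,-5),.0805,-96.27)
E
```

```text
[0.41613207 0.02953925 0.22623334] [-1.79970833e+02  2.14426522e-02 -9.64905154e+01] 0.0003434097277496455 [0.5419459  0.05497515 0.55500967] [ 3.14324654e+01 -1.18761063e+00 -3.55398695e+01  1.22526335e-03
 -5.56115547e+01 -3.79236779e+01] 8.0167
jig -79.17049736542022 -6.144016239366983
shares [-0.0014 -0.0015  0.1822] turn -0.0025 from [0.4161 0.0295 0.2262] -96.49
```

Request:
send_rows --deltas '[[[0,0,0.045],0],[[0,0,0.09],0],[[0,0,0.135],0],[[0,0,0.165],0],[[0,0,0.175],0]]'

```text
clock: 8.43
tool_pos: [0.4144, 0.0286, 0.083]
orientation: [179.8, -0.2, -96.5]
force: [-0.9, 0.4, -0.2]
opening: 0.0003
gripper_force: 0.0
```

Request:
send_rows --deltas '[[[0,0,0.003],0],[[0,0,0.006],0],[[0,0,0.006],0],[[0,-0.004,0.006],0],[[0,-0.008,0.006],0]]'

```text
clock: 8.85
tool_pos: [0.4235, 0.0293, 0.0822]
orientation: [-179.9, 0.1, -96.3]
force: [-0.3, 0.2, 0.1]
opening: 0.0005
gripper_force: 0.0
```

Request:
send_rows --deltas '[[[0,-0.003,0],0],[[0,-0.006,0],0],[[0,-0.009,0],0],[[0,-0.012,0],0],[[0,-0.015,0],0]]'

```text
clock: 9.27
tool_pos: [0.4344, 0.0273, 0.0809]
orientation: [180.0, -0.0, -96.3]
force: [-2.8, 0.7, 1.9]
opening: 0.0003
gripper_force: 1.5
```

Request:
send_rows --deltas '[[[0,-0.0015,0],0],[[0,-0.003,0],0],[[0,-0.0045,0],0],[[0,-0.006,0],0],[[0,-0.0075,0],0]]'

```text
clock: 9.68
tool_pos: [0.4403, 0.0268, 0.0809]
orientation: [180.0, -0.0, -96.3]
force: [-1.9, -0.2, 1.2]
opening: 0.001
gripper_force: 1.3
```

Request:
send_rows --deltas '[[[0,-0.0005,0],0],[[0,-0.001,0],0],[[0,-0.0015,0],0],[[0,-0.002,0],0],[[0,-0.0025,0],0]]'

```text
clock: 10.1
tool_pos: [0.4424, 0.0266, 0.0809]
orientation: [180.0, -0.0, -96.3]
force: [-2.3, 0.6, 0.0]
opening: 0.0003
gripper_force: 1.0
```

Request:
send_rows --deltas '[[[0,-0.0006,0],0],[[0,-0.0012,0],0],[[0,-0.0018,0],0],[[0,-0.0024,0],0],[[0,-0.003,0],0]]'

```text
clock: 10.52
tool_pos: [0.4446, 0.0263, 0.0809]
orientation: [180.0, -0.0, -96.3]
force: [-3.0, 0.1, 1.6]
opening: 0.0006
gripper_force: 2.0
```

Request:
send_rows --deltas '[[[0,-0.0006,0],0],[[0,-0.0012,0],0],[[0,-0.0018,0],0],[[0,-0.0024,0],0],[[0,-0.003,0],0]]'

```text
clock: 10.93
tool_pos: [0.445, 0.0259, 0.0807]
orientation: [179.8, -0.1, -96.4]
force: [-16.0, 10.1, 13.4]
opening: 0.0005
gripper_force: 9.6
```

Request:
send_rows --deltas '[[[0,0.006,0],0],[[0,0.012,0],0],[[0.0,0.012,-0.03],0],[[0.03,0.0,-0.06],0],[[0.07,-0.02,-0.06],0]]'

```text
clock: 11.35
tool_pos: [0.4594, -0.0299, 0.1333]
orientation: [-179.6, 0.1, -96.0]
force: [0.7, 0.8, 1.1]
opening: 0.0002
gripper_force: 0.0
```

Request:
send_rows --deltas '[[[0.02,-0.02,0],0],[[0.039,-0.0425,0],0],[[0.039,-0.0425,0.02],0],[[0.039,-0.0425,0.045],0],[[0.039,-0.0425,0.06],0]]'

```text
clock: 11.77
tool_pos: [0.4875, -0.0666, 0.0798]
orientation: [-180.0, 0.0, -96.4]
force: [0.4, 0.1, 0.4]
opening: 0.0008
gripper_force: 0.0
```

```bash
python3 - <<'E'
from h import *
o=ctrl.get_obs(); print(o["tool_pos"],o["orientation"],o["opening"],o["force"],o["clock"])
d=(o["tool_pos"][:2]-J)*1e3; print("jig",d@ax,d@ay)
go(*jw(0,-70),.0805,-96.27)
p=ctrl.snapshot("wrist"); save(p,"w5.png",s=1.42)
E
```

```text
[ 0.48748057 -0.06657499  0.07983564] [-1.79962709e+02  1.14746909e-02 -9.63878226e+01] 0.0007509629804776334 [0.37112344 0.09103646 0.36066698] 11.7667
jig 2.248228157061026 -93.89108364456037
shares [-0.0299  0.0029 -0.0008] turn -0.0013 from [ 0.4875 -0.0666  0.0798] -96.39
```

View pics/w5.png

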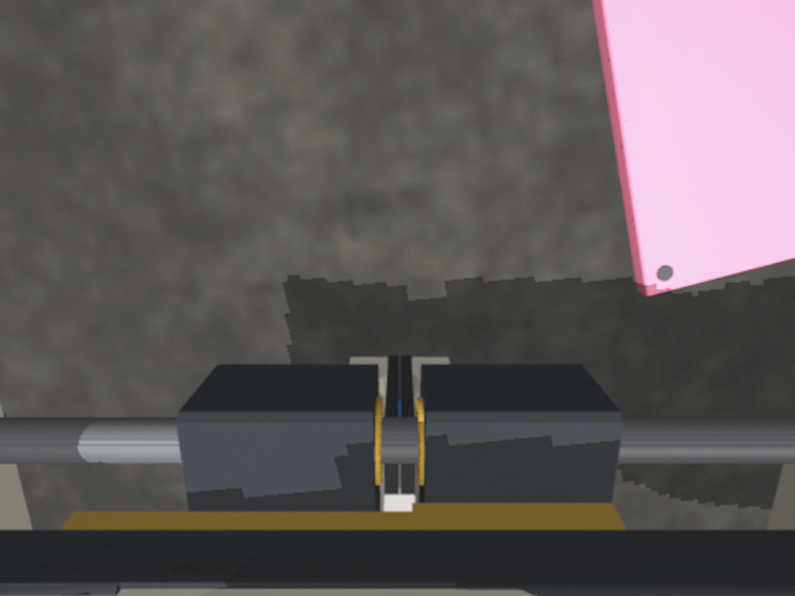

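The wrist camera faces away from the jig here and shows only the closed fingers and the bench. I'll push toward the side fence by force.

Request:
send_rows --deltas '[[[-0.004,0.002,0],0],[[-0.008,0.003,0],0],[[-0.012,0.003,0],0],[[-0.015,0.003,0],0],[[-0.018,0.003,0],0]]'

```text
clock: 12.23
tool_pos: [0.487, -0.0509, 0.0818]
orientation: [-179.9, 0.0, -96.3]
force: [0.2, -1.7, 1.3]
opening: 0.0004
gripper_force: 1.0
```

Request:
send_rows --deltas '[[[-0.0015,0,0],0],[[-0.003,0,0],0],[[-0.0045,0,0],0],[[-0.006,0,0],0],[[-0.0075,0,0],0]]'

```text
clock: 12.65
tool_pos: [0.4872, -0.0456, 0.0811]
orientation: [-180.0, -0.0, -96.3]
force: [-1.1, -2.8, 3.3]
opening: 0.0004
gripper_force: 2.0
```

Request:
send_rows --deltas '[[[-0.0006,0,0],0],[[-0.0012,0,0],0],[[-0.0018,0,0],0],[[-0.0024,0,0],0],[[-0.003,0,0],0]]'

```text
clock: 13.07
tool_pos: [0.4873, -0.0443, 0.0811]
orientation: [180.0, -0.1, -96.3]
force: [1.7, -16.3, 3.6]
opening: 0.0003
gripper_force: 8.4
```

Request:
send_rows --deltas '[[[0.006,0,0],0],[[0.012,0,0],0],[[0.012,0.0,-0.03],0],[[0.0,0.03,-0.06],0],[[-0.03,0.06,-0.06],0]]'

```text
clock: 13.48
tool_pos: [0.444, -0.0142, 0.1316]
orientation: [-179.8, 0.1, -96.4]
force: [0.3, 1.2, 0.4]
opening: 0.0005
gripper_force: 0.0
```

Request:
send_rows --deltas '[[[-0.03,0.03,0],0],[[-0.054,0.0275,0],0],[[-0.054,0.0275,0.03],0],[[-0.054,0.0275,0.055],0],[[-0.054,0.0275,0.06],0]]'

```text
clock: 13.9
tool_pos: [0.4238, 0.0313, 0.0788]
orientation: [179.8, -0.1, -96.3]
force: [-0.2, -0.2, -0.8]
opening: 0.0004
gripper_force: 0.0
```

```bash
python3 - <<'E'
from h import *
o=ctrl.get_obs(); print(o["tool_pos"],o["orientation"],o["opening"],o["force"],o["clock"])
d=(o["tool_pos"][:2]-J)*1e3; print("jig",d@ax,d@ay)
go(*jw(-50,-5),.0805,-96.27)
E
```

```text
[0.42379847 0.03129467 0.07882285] [ 1.79834378e+02 -7.05655352e-02 -9.62946630e+01] 0.00037397879854719854 [-0.16167502 -0.1541726  -0.7779081 ] 13.9
jig -71.74166585076968 -3.5618187987131074
shares [ 0.0018 -0.0272 -0.0021] turn -0.0003 from [0.4238 0.0313 0.0788] -96.29
```

Request:
send_rows --deltas '[[[0,-0.005,-0.002],0],[[0,-0.01,-0.002],0],[[0,-0.015,-0.002],0],[[0,-0.019,-0.002],0],[[0,-0.022,-0.002],0]]'

```text
clock: 14.32
tool_pos: [0.4438, 0.0295, 0.0833]
orientation: [-179.9, 0.1, -96.3]
force: [-0.0, -0.6, 0.1]
opening: 0.0003
gripper_force: 0.0
```

Request:
send_rows --deltas '[[[0,-0.001,0],0],[[0,-0.002,0],0],[[0,-0.003,0],0],[[0,-0.004,0],0],[[0,-0.005,0],0]]'

```text
clock: 14.73
tool_pos: [0.4454, 0.0286, 0.0823]
orientation: [179.9, -0.1, -96.3]
force: [-9.0, 5.3, 6.5]
opening: 0.0003
gripper_force: 5.1
```

Request:
send_rows --deltas '[[[0,-0.0005,0],0],[[0,-0.001,0],0],[[0,-0.001,0],0],[[0,-0.001,0],0],[[0,-0.001,0],0]]'

```text
clock: 15.15
tool_pos: [0.4455, 0.0285, 0.0822]
orientation: [179.8, -0.1, -96.3]
force: [-9.3, 5.1, 7.1]
opening: 0.0007
gripper_force: 5.3
```

Request:
send_rows --deltas '[[[0,0.006,0],0],[[0,0.012,0],0],[[0.0,0.012,-0.03],0],[[0.03,0.0,-0.06],0],[[0.07,-0.02,-0.06],0]]'

```text
clock: 15.57
tool_pos: [0.4592, -0.0272, 0.1347]
orientation: [-179.6, 0.1, -96.0]
force: [1.2, 1.0, 0.8]
opening: 0.0007
gripper_force: 0.0
```

Request:
send_rows --deltas '[[[0.015,-0.02,0],0],[[0.03,-0.0425,0],0],[[0.03,-0.0425,0.02],0],[[0.03,-0.0425,0.045],0],[[0.03,-0.0425,0.06],0]]'

```text
clock: 15.98
tool_pos: [0.488, -0.0565, 0.0813]
orientation: [180.0, 0.0, -96.4]
force: [-0.7, -0.4, -0.2]
opening: 0.0003
gripper_force: 0.0
```

```bash
python3 - <<'E'
from h import *
o=ctrl.get_obs(); print(o["tool_pos"],o["orientation"],o["opening"],o["force"],o["clock"])
d=(o["tool_pos"][:2]-J)*1e3; print("jig",d@ax,d@ay)
go(*jw(-2,-71.8),.0815,-96.27)
E
```

```text
[ 0.4880261  -0.05654428  0.08128536] [ 1.79987770e+02  2.72297250e-03 -9.63837711e+01] 0.0003404570113008256 [-0.68712276 -0.42496214 -0.23308171] 15.9833
jig 1.6949987452897284 -83.86079089402843
shares [-0.0151  0.0046 -0.0003] turn -0.0013 from [ 0.488  -0.0565  0.0813] -96.38
```

Request:
send_rows --deltas '[[[-0.003,0.002,0],0],[[-0.006,0.003,0],0],[[-0.009,0.003,0],0],[[-0.011,0.003,0],0],[[-0.013,0.003,0],0]]'

```text
clock: 16.4
tool_pos: [0.4877, -0.0449, 0.0835]
orientation: [-179.9, 0.0, -96.3]
force: [1.3, 0.3, 0.8]
opening: 0.0003
gripper_force: 0.7
```

Request:
send_rows --deltas '[[[-0.0008,0,0],0],[[-0.0016,0,0],0],[[-0.0024,0,0],0],[[-0.0032,0,0],0],[[-0.0038,0,0],0]]'

```text
clock: 16.82
tool_pos: [0.4877, -0.0439, 0.0833]
orientation: [-180.0, -0.1, -96.3]
force: [2.2, -16.6, 4.3]
opening: 0.0003
gripper_force: 8.4
```

Request:
send_rows --deltas '[[[0.006,0,0],0],[[0.012,0,-0.01],0],[[0.012,0,-0.06],0],[[0.012,0,-0.11],0],[[0.012,0,-0.16],0]]'

```text
clock: 17.23
tool_pos: [0.4857, -0.0523, 0.2125]
orientation: [179.9, -0.0, -96.3]
force: [0.5, 0.4, 0.2]
opening: 0.0004
gripper_force: 0.0
```

Request:
send_rows --deltas '[[[0,0,-0.05],0],[[-0.03,0,-0.09],0],[[-0.08,0,-0.09],0],[[-0.13,0,-0.09],0],[[-0.17,0,-0.09],0]]'

```text
clock: 17.65
tool_pos: [0.5013, 0.0851, 0.2844]
orientation: [-179.9, 0.1, -96.3]
force: [1.1, 0.7, 0.1]
opening: 0.0003
gripper_force: 0.0
```

Request:
send_rows --deltas '[[[-0.03,0,0],0],[[-0.045,0,0],0],[[-0.045,0,0],0],[[-0.045,0,0],0],[[-0.045,0,0],0]]'

```text
clock: 18.07
tool_pos: [0.505, 0.1182, 0.2827]
orientation: [180.0, -0.0, -96.3]
force: [0.3, 0.1, -0.5]
opening: 0.0005
gripper_force: 0.0
```

```bash
python3 - <<'E'
from h import *
import pickle
p=ctrl.snapshot("wrist"); t=ctrl.snapshot("top"); pickle.dump((p,t),open("w6.pkl","wb"))
o=ctrl.get_obs(); d=(o["tool_pos"][:2]-J)*1e3; print("jig",d@ax,d@ay,o["tool_pos"],o["orientation"])
c=np.array([proj(p,np.r_[jw(x,y),.04])[0] for x in(-40,45) for y in(-90,80)]); 
lo=np.maximum(c.min(0).astype(int),0); hi=np.minimum(c.max(0).astype(int),[560,420]); print(lo,hi)
s=min(800/(hi-lo)[0],590/(hi-lo)[1]); print(s)
save(p,"w6.png",(lo[0],lo[1],hi[0],hi[1]),s)
E
```

```text
jig -0.32035715398726505 91.38617672595274 [0.5051622  0.11787452 0.28270138] [ 1.79995338e+02  1.79472630e-03 -9.63767118e+01]
[223   0] [328 173]
3.4104046242774566
```

View pics/w6.png

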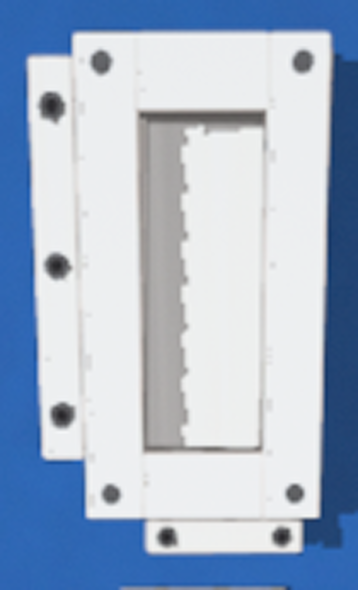

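The wrist crop shows the thick frame tight against the back fence (left) and the side fence (bottom). There is no step in the window walls and nothing sticks out underneath. Next is the clamp handle.

Request:
send_rows --deltas '[[[-0.045,0,0],0],[[-0.09,0,0],0],[[-0.135,0,0],0],[[-0.175,0,0],0],[[-0.195,0,0],0]]'

```text
clock: 18.58
tool_pos: [0.5231, 0.276, 0.2825]
orientation: [-180.0, 0.0, -96.3]
force: [-0.5, 0.6, -0.4]
opening: 0.0005
gripper_force: 0.0
```

Request:
send_rows --deltas '[[[0,0,0],0],[[0,0,0.03],0],[[0,0,0.06],0],[[0,0,0.08],0],[[0,0,0.09],0]]'

```text
clock: 19.0
tool_pos: [0.5217, 0.2719, 0.2083]
orientation: [179.9, -0.1, -96.4]
force: [0.6, -0.6, 0.2]
opening: 0.0004
gripper_force: 0.0
```

Request:
send_rows --deltas '[[[0.006,0,0],0],[[0.012,0,0],0],[[0.018,0,0],0],[[0.024,0,0],0],[[0.03,0,0],0]]'

```text
clock: 19.42
tool_pos: [0.5207, 0.2505, 0.2122]
orientation: [-179.9, 0.2, -96.3]
force: [-1.5, 6.9, 4.6]
opening: 0.0004
gripper_force: 3.6
```

Request:
send_rows --deltas '[[[0.007,0,0],0],[[0.014,0,0],0],[[0.021,0,0],0],[[0.028,0,0],0],[[0.035,0,0],0]]'

```text
clock: 19.83
tool_pos: [0.5168, 0.2218, 0.211]
orientation: [-180.0, 0.0, -96.3]
force: [-0.0, 0.4, 0.4]
opening: 0.0003
gripper_force: 0.8
```

Request:
send_rows --deltas '[[[0.007,0,0],0],[[0.014,0,0],0],[[0.021,0,0],0],[[0.028,0,0],0],[[0.035,0,0],0]]'

```text
clock: 20.25
tool_pos: [0.5135, 0.1936, 0.2103]
orientation: [180.0, -0.0, -96.3]
force: [-0.1, 0.9, -0.2]
opening: 0.0005
gripper_force: 0.3
```

Request:
send_rows --deltas '[[[0.006,0,0],0],[[0.012,0,0],0],[[0.018,0,0],0],[[0.024,0,0],0],[[0.03,0,0],0]]'

```text
clock: 20.67
tool_pos: [0.511, 0.1702, 0.2105]
orientation: [180.0, -0.0, -96.3]
force: [0.7, 0.5, -0.3]
opening: 0.0005
gripper_force: 0.3
```

Request:
send_rows --deltas '[[[0.005,0,0],0],[[0.01,0,0],0],[[0.015,0,0],0],[[0.02,0,0],0],[[0.025,0,0],0]]'

```text
clock: 21.08
tool_pos: [0.5089, 0.1505, 0.2106]
orientation: [-180.0, 0.0, -96.3]
force: [-0.0, 3.8, -0.7]
opening: 0.0004
gripper_force: 1.0
```

Request:
send_rows --deltas '[[[0.003,0,0],0],[[0.006,0,0],0],[[0.009,0,0],0],[[0.011,0,0],0],[[0.013,0,0],0]]'

```text
clock: 21.5
tool_pos: [0.5079, 0.1404, 0.2107]
orientation: [-180.0, 0.0, -96.3]
force: [0.6, 2.9, -0.1]
opening: 0.0003
gripper_force: 1.1
```

Request:
send_rows --deltas '[[[0.0015,0,0],0],[[0.003,0,0],0],[[0.0045,0,0],0],[[0.006,0,0],0],[[0.0075,0,0],0]]'

```text
clock: 21.92
tool_pos: [0.5068, 0.1339, 0.2104]
orientation: [180.0, -0.0, -96.3]
force: [-0.5, -0.4, 0.5]
opening: 0.0003
gripper_force: 0.0
```

Request:
send_rows --deltas '[[[0.001,0,0],0],[[0.002,0,0],0],[[0.003,0,0],0],[[0.004,0,0],0],[[0.005,0,0],0]]'

```text
clock: 22.33
tool_pos: [0.507, 0.1313, 0.2109]
orientation: [-179.9, 0.1, -96.3]
force: [-1.0, 7.1, 0.8]
opening: 0.0004
gripper_force: 3.0
```

Request:
send_rows --deltas '[[[0.0007,0,0],0],[[0.0014,0,0],0],[[0.002,0,0],0],[[0.002,0,0],0],[[0.002,0,0],0]]'

```text
clock: 22.75
tool_pos: [0.5072, 0.1306, 0.2111]
orientation: [-179.9, 0.2, -96.3]
force: [-0.8, 9.2, 1.3]
opening: 0.0003
gripper_force: 3.7
```

Request:
send_rows --deltas '[[[-0.01,0,0],0],[[-0.02,0,-0.02],0],[[-0.03,0,-0.06],0],[[-0.03,0,-0.1],0],[[-0.03,0,-0.1],0]]'

```text
clock: 23.17
tool_pos: [0.5114, 0.1539, 0.2967]
orientation: [-179.6, 0.2, -96.2]
force: [0.6, 1.1, 0.2]
opening: 0.0007
gripper_force: 0.0
```

```bash
python3 - <<'E'
from h import *
p=ctrl.snapshot("wrist")
o=ctrl.get_obs(); d=(o["tool_pos"][:2]-J)*1e3; print("jig",d@ax,d@ay,o["tool_pos"],o["force"])
s=ctrl.snapshot("side")
a=cv2.resize(p["color"][:330,140:440],(500,550)); b=s["color"][130:290,200:380]
b=cv2.resize(b,(300,267)); im=np.zeros((550,800,3),np.uint8); im[:,:500]=a; im[:267,500:]=b
t=ctrl.snapshot("top")["color"][170:290,190:325]; im[280:547,500:]=cv2.resize(t,(300,267))
cv2.imwrite("pics/fin.png",im[:,:,::-1])
E
```

```text
jig 0.9694680194817153 127.33451464762567 [0.51037036 0.15346696 0.29388217] [-0.32052946 -0.33285148 -0.61764166]
```

View pics/fin.png

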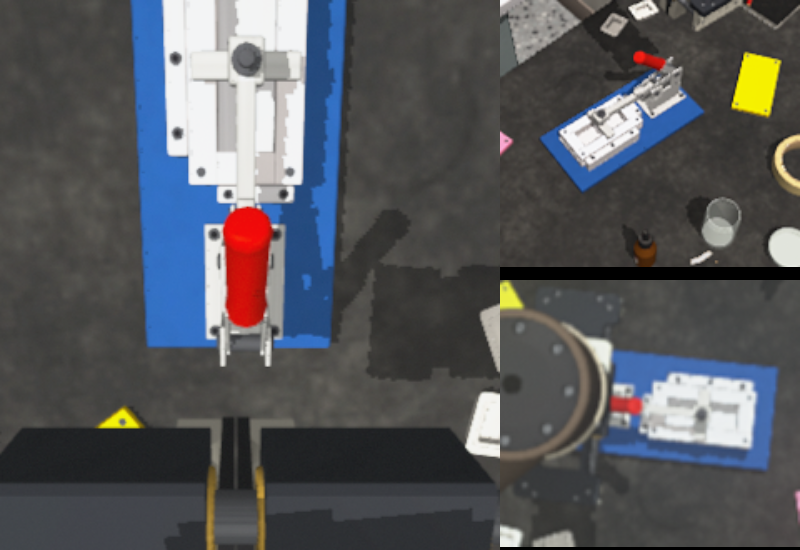

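The final views show the handle leaning inward and staying there with the arm clear. The bar lies across both long rails, the stack is against both fences, and the bottle and beaker are still standing. I'm handing the job in.

```bash
python3 -c "
from plant import ctrl
print(ctrl.close_job())"
```

```text
the job is handed in; nothing more can be done
None
```

The thick frame is on the stack, all three sheets are pushed against both fences with no visible step, and the clamp is locked on its stop. The bottle and beaker still stand, and the job was handed in after about 23 s on the robot's clock (no verdict returned).

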